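# Square up the coaster stack and present the spice dish over it

## Task

First tap the untidy stack of marble coasters, where it sits on its little stand, until all their edges are flush, and let go of it. Then lift the white spice dish off the chopping board by its arched handle, give it a quarter turn (either way) from how it stood, keeping the dish level and the loose ball in the middle of it all the time, and bring it centred over the coaster stack. Finish while still holding it there, level and still, a few centimetres above the stack without touching it; leave the jars and the planter alone.

Things in the scene. Friction and masses are not known exactly. Their poses are not given: they have to be found in the camera images.
- dish_grip (a point): Middle of the dark wooden grip on top of the dish's arched steel handle. The grip is a straight bar 72 mm long (along the dish's x), 14 mm wide (y) and 16 mm tall; this point is its centre, 96 mm above the dish's underside and over its middle. The frame is the dish's: x along the handle, z up. Take it across y, from above; 46 mm lie free between the ball and the grip. Dish about 0.2 to 0.4 kg without the ball.
- dish_base (a point): Centre of the underside of the spice dish: a round, shallow, bowl-curved white stoneware dish 148 mm across and 28 mm high at the rim (inner surface curved to a radius of 250 mm, floor 10 mm thick in the middle) on a foot 68 mm across, with an arched steel handle across it reaching 104 mm. Frame as for dish_grip. At the start it stands on the chopping board with its handle along the board's long side.
- dish_well (a point): Where the ball's centre lies when it rests in the middle of the dish: 26 mm above the dish's underside, on its axis.
- ball_center (a point): Centre of the loose polished steel ball, 32 mm across, about 130 g, that rolls freely in the dish; at the start it rests in the middle. Shaking, hurrying or tilting the dish makes it roll.
- board: Chopping board, fixed, 220 mm (its x) by 170 mm (its y), 14 mm thick; origin at the centre of its underside on the worktop. It lies left or right, and at an angle.
- stand_top (a point): Centre of the top of the small fixed round wooden stand that carries the coasters: 20 mm high, 44 mm across on top (48 mm at the foot), narrower than the coasters. z up.
- coaster1_center (a point): Centre of coaster 1, counted from the bottom of the stack of four: a loose square marble plate 54 x 54 mm, 7 mm thick, 55 g; x and y along its edges, z up. Its centre is 23.5 mm above the worktop. At the start the coasters lie on one another shifted by up to 14 mm along each edge and turned by up to 0.06 rad relative to one another; they slide when pressed on their edges.
- coaster2_center (a point): Centre of coaster 2, counted from the bottom of the stack of four: a loose square marble plate 54 x 54 mm, 7 mm thick, 55 g; x and y along its edges, z up. Its centre is 30.5 mm above the worktop. At the start the coasters lie on one another shifted by up to 14 mm along each edge and turned by up to 0.06 rad relative to one another; they slide when pressed on their edges.
- coaster3_center (a point): Centre of coaster 3, counted from the bottom of the stack of four: a loose square marble plate 54 x 54 mm, 7 mm thick, 55 g; x and y along its edges, z up. Its centre is 37.5 mm above the worktop. At the start the coasters lie on one another shifted by up to 14 mm along each edge and turned by up to 0.06 rad relative to one another; they slide when pressed on their edges.
- coaster4_center (a point): Centre of coaster 4, counted from the bottom of the stack of four: a loose square marble plate 54 x 54 mm, 7 mm thick, 55 g; x and y along its edges, z up. Its centre is 44.5 mm above the worktop. At the start the coasters lie on one another shifted by up to 14 mm along each edge and turned by up to 0.06 rad relative to one another; they slide when pressed on their edges.
- jar_a: Bystander: filled glass spice jar with a steel lid, 44 mm across, 62 mm tall; origin at the centre of its underside.
- jar_b: Bystander: another such spice jar.
- planter: Bystander: small white planter with green moss, 86 mm across, 85 mm tall; origin at the centre of its underside.
Mind the look-alikes: they are no part of the job. What is shaped like the part that bears coaster4_center but orange is not meant.

How it is judged:
By the outcome, as a careful person would: the job done as asked, in the order asked, and still so for the second after the job is handed in, while the arm keeps its last pose, push and grip.
It also fails if it takes over 70 s, if anything falls off the work surface, if the arm or the gripper's body presses on something with over 40 N, if the wrist force passes 120 N, or if a joint passes its speed limit or range.

## Robot

A 6-joint arm with a two-finger parallel gripper is mounted at the origin on the work surface. World frame = base frame: x ahead of the robot, y to its left, z up, the work surface at z = 0. Lengths are in mm, angles in rad, forces in N, time in s.
With the tool pointing down it reaches from about 350 to 775 mm from the base axis. Payload 7.3 kg.
Tool frame: the origin (TCP) lies at the very end of the fingers, on their centre line; the grasp point (between the pads) lies bot.grip_point_offset behind it (bot.grip_point_offset is the distance from the TCP to the grasp point, in mm); z points along the fingers, y is the line along which they close (so a half turn about z gives the same grasp; the last joint's range is limited). The gripper opens to 92 mm and grips with 3 to 60 N. Pads are 19 mm wide; open, the fingers measure 130 mm over their backs; the gripper's body (75 mm by 190 mm) begins 47 mm behind the grasp point.
Start: joints at [-1.368, 0.342, 1.524, -0, 1.275, -0.146], TCP at [179.452, -493.398, 226.741] pointing down, gripper open.
Joint ranges: [-2.53, 2.53], [-0.77, 2.02], [0.04, 2.7], [-1, 4.14], [0.28, 2.66], [-3.11, 3.11]. Speed limits (rad/s): [2.57, 2.57, 3.14, 3.14, 3.14, 3.14].

## Interface

Orientations are given as [roll, pitch, yaw] about the fixed x, y, z axes, in that order (R = Rz(yaw) Ry(pitch) Rx(roll)).
In Python, from plant import bot gives the robot as it stands. The module is installed in compiled form; this text tells all that it offers.
- The arm moves only by the tool carry_out, never from a script. Its argument "plan" is a list of rows, each an object of numbers: "tx", "ty", "tz": the shift along the world's x, y, z in mm; "rx", "ry", "rz": the turn, a rotation vector about the world's x, y, z in rad. A call has 1 to 12 rows; each row shifts and turns the commanded pose from where the row before left it; what a row does not reach is not made up. A row lasts 1/10 s, in which the tool goes at most 50 mm and 8.59 degrees, less where a joint would pass 70% of its speed; a pose out of reach is approached as far as the arm can. A call with a gripper value outside its range is refused whole. "gripper" is the closure, from 0 (fully open) to 1 (shut), set as the call begins (left out, the last holds). The fingers move at their own pace and stop on an object; the grip force is fixed at half the most. Time passes only in rows, so rows that do not move let the fingers close. It gives the time, the measured TCP pose, the force, the opening and the grip force at its end, in the units of the state.
- bot.get_obs(): the state, without advancing time (a new reading comes with each control period).
- bot.capture(name): name is "scene" or "top" or "wrist"; returns the picture (400x640x3 uint8, red, green, blue); there is no depth.
- bot.camera_model(name): a dict with "camera_matrix" (3x3 intrinsics, pixels), "dist" ([k1, k2, p1, p2, k3] as OpenCV has them; the pictures are not rectified), "R" (3x3) and "t" (3): a world point X has camera coordinates R X + t. Camera axes: x right, y down, z forward; pixel columns grow to the right and rows downward; lengths in mm; the calibration is good to about 2 mm. A picture is of the moment at which its call begins: read the wrist's pose just before it. camera_model takes no time and is no camera call; for the wrist camera it gives the pose at the moment of the call.
- bot.close_job(): hands the job in; it is judged then, once.
The state is a dict: "time": time; "joint_positions": joint angles; "dq": joint speeds; "tau": joint torques, N m; "tool_pos": TCP position; "tcp_rot": TCP orientation; "contact_force": force on the tool from outside, world axes, zero at the start; "moment": the same for the moment, N m; "grip_width": finger opening in mm; "finger_force": force on a finger pad.
Only numpy, scipy, OpenCV 4.12 (cv2) and the standard library are available. Lean on these libraries where they do the work, as an engineer would, in place of code of your own. Each camera call takes 0.05 s, during which the arm holds its last target. There are 200 camera calls.

## Working session

There is one attempt and no reset: what is moved stays moved. The work goes in short steps, Python scripts to look and compute and a tool call to move; the robot and the scene stay as the last step left them, time stands still between calls to the robot, and variables do not carry over. Pictures are saved under pics/ and viewed, at most 10 in all, crops included, and the job is handed in when it is done.

Besides the shell and the picture viewer there is one more tool, called after "Call:" as name(argument=value, ...), one argument or row to a line, values as JSON. carry_out: Moves the arm, as the interface text tells. Its arguments: {"type":"object","properties":{"plan":{"type":"array"},"gripper":{"type":"number"}},"required":["plan"]}

```bash
mkdir -p pics; cat > h.py <<'E'
import numpy as np, cv2
from plant import bot
def cam(n):
    m=bot.camera_model(n); return [np.array(m[k],float) for k in("camera_matrix","dist","R","t")]
def ray(c,px,z):
    K,d,R,t=c; p=cv2.undistortPoints(np.array(px,float).reshape(-1,1,2),K,d).reshape(-1,2)
    v=np.c_[p,np.ones(len(p))]@R; o=-R.T@t
    return o+v*((z-o[2])/v[:,2])[:,None]
def proj(c,X):
    K,d,R,t=c; return cv2.projectPoints(np.array(X,float).reshape(-1,1,3),cv2.Rodrigues(R)[0],t,K,d)[0].reshape(-1,2)
def save(n,im): cv2.imwrite('pics/'+n,im[...,::-1])
E
python3 - <<'E'
from h import *
s=bot.capture("scene");t=bot.capture("top")
np.savez('im0.npz',s=s,t=t)
save('a.png',s);save('b.png',t)
for n in("scene","top"):
    c=cam(n);print(n,-c[2].T@c[3],c[2][2])
print(bot.get_obs(),bot.grip_point_offset)
E
```

```text
scene [1045.46879071  241.91623626  720.82823229] [-0.59122114 -0.34809846 -0.72751978]
top [503.38617485 -46.65477314 855.69568267] [ 0.0724508   0.00786025 -0.99734101]
{'time': 0.1, 'joint_positions': array([-1.36796541e+00,  3.42656836e-01,  1.52488656e+00, -1.20008191e-05,
        1.27539580e+00, -1.45998156e-01]), 'dq': array([-0.00192208, -0.00192056, -0.0022645 , -0.00057875,  0.00109915,
        0.00098116]), 'tau': array([ 1.51098975e-03, -4.32004559e+01, -2.44694638e+01,  7.19193695e-02,
        5.25570440e-02, -5.85869043e-05]), 'tool_pos': array([ 179.39161336, -493.03161779,  226.12468248]), 'tcp_rot': array([-3.14025877e+00, -1.84540370e-04,  3.48832456e-01]), 'contact_force': array([-0.5465326 , -0.1354127 , -0.29763551]), 'moment': array([ 0.0158688 , -0.02479947, -0.00234981]), 'finger_force': 0.0, 'grip_width': 91.63246806825782} 18.8
```

View pics/a.png

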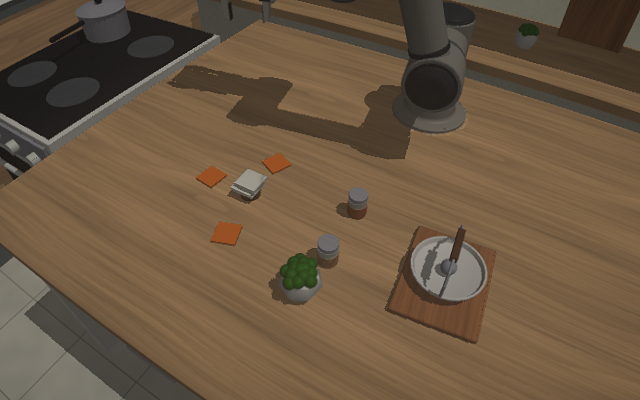

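View pics/b.png

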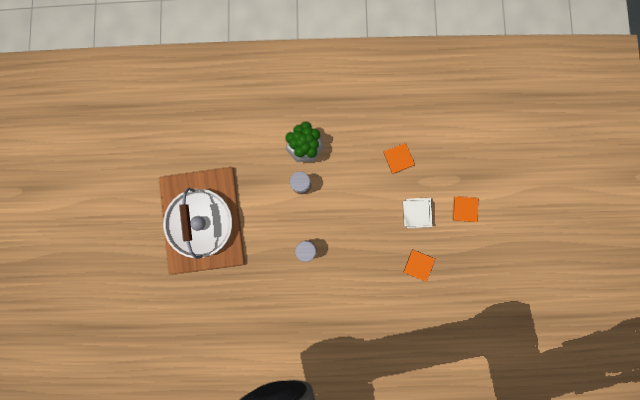

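The stand's stack (white marble) is at about (418,213) in the top view. The three orange squares at (399,158), (466,209) and (420,265) are the look-alikes. The dish is at (198,223), with its brown grip at (186,223), on the board. The jars are at (301,182) and (306,251), and the planter is at (304,142).

```bash
python3 - <<'E'
from h import *
d=np.load('im0.npz');s,t=d['s'],d['t'];T=cam("top");S=cam("scene")
def big(m,roi):
    z=np.zeros_like(m);x0,y0,x1,y1=roi;z[y0:y1,x0:x1]=m[y0:y1,x0:x1]
    return max(cv2.findContours(z,0,1)[0],key=cv2.contourArea)
def white(im): h=cv2.cvtColor(im,cv2.COLOR_RGB2HSV);return ((h[...,1]<70)&(h[...,2]>120)).astype('u1').view('u1') if 0 else ((h[...,1]<70)&(h[...,2]>110)).astype(np.uint8)
c=big(white(t),(390,185,445,240)); w=ray(T,c.reshape(-1,2),44.5)
r=cv2.minAreaRect(w[:,:2].astype(np.float32));print('stack top cam',r, cv2.boundingRect(c))
c=big(white(s),(220,155,280,215)); M=cv2.moments(c);print('stack scene', ray(S,[M['m10']/M['m00'],M['m01']/M['m00']],40))
# grip: dark brown
h=cv2.cvtColor(t,cv2.COLOR_RGB2HSV)
g=((h[...,2]<110)&(h[...,1]>110)).astype(np.uint8);c=big(g,(176,195,196,250))
p=cv2.minAreaRect(c);print('grip px',p);w=ray(T,cv2.boxPoints(p),104+14);print('grip',w.mean(0),w)
r2=cv2.minAreaRect(w[:,:2].astype(np.float32));print(r2)
hs=cv2.cvtColor(s,cv2.COLOR_RGB2HSV)
# dish rim outer from top
m=white(t);c=big(m,(160,185,236,262));c=cv2.convexHull(c);w=ray(T,c.reshape(-1,2),14+28);print('dish',cv2.minEnclosingCircle(w[:,:2].astype(np.float32)))
for n,px,z in(('ja',(301,182),62),('jb',(306,251),62),('pl',(304,142),70)):print(n,ray(T,px,z))
b=ray(T,[(160,178),(235,168),(244,265),(169,274)],14);print('board',b)
a=cv2.resize(t[150:280,375:495],None,fx=5,fy=4.6,interpolation=2)
save('c.png',a)
E
```

```text
stack top cam ((534.5187377929688, -239.1759033203125), (63.12118911743164, 60.197593688964844), 0.9156477451324463) (403, 198, 30, 31)
stack scene [[ 528.56545987 -243.34116086   40.        ]]
grip px ((185.5426788330078, 222.38414001464844), (35.558956146240234, 8.061501502990723), 83.6598129272461)
grip [523.48436099 225.89207481 118.        ] [[557.08938525 237.67823506 118.        ]
 [558.44707089 221.8855587  118.        ]
 [489.89823262 214.16119332 118.        ]
 [488.50275523 229.84331217 118.        ]]
((523.4938354492188, 225.9197235107422), (69.40190124511719, 15.845391273498535), 6.429201602935791)
dish ((523.8179931640625, 228.8686981201172), 74.86888122558594)
ja [[603.40174044   4.02951586  62.        ]]
jb [[460.40256683  -3.47145374  62.        ]]
pl [[685.94663434  -4.29885495  70.        ]]
board [[626.55730004 322.50180928  14.        ]
 [644.4853185  153.36070389  14.        ]
 [430.32416189 135.21184952  14.        ]
 [413.74438591 301.25503469  14.        ]]
```

View pics/c.png

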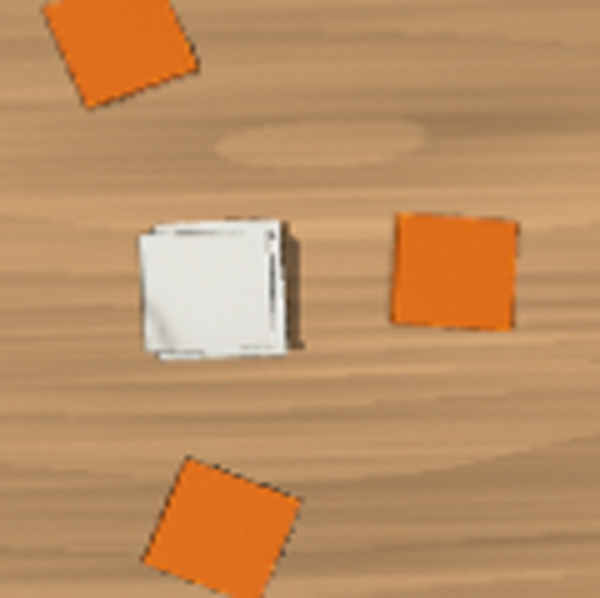

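The crop confirms it: the white stack, clearly offset, with yaw near 0 in the world. The orange squares around it are flat decoys. I'm moving above it for a close look.

Call:
carry_out(
  plan=[
    {"tx":20,"ty":14,"rz":-0.033},
    {"tx":35,"ty":25,"rz":-0.033},
    {"tx":40,"ty":28,"rz":-0.033},
    {"tx":40,"ty":29,"rz":-0.034},
    {"tx":40,"ty":29,"rz":-0.033},
    {"tx":40,"ty":29,"rz":-0.033},
    {"tx":40,"ty":29,"rz":-0.033},
    {"tx":40,"ty":29,"rz":-0.033},
    {"tx":35,"ty":25,"rz":-0.033},
    {"tx":25,"ty":17,"rz":-0.033},
    {},
    {},
  ],
  gripper=0,
)

```text
invalid input at $.plan[0]: expected keys tx, ty, tz, rx, ry, rz
```

```bash
python3 - <<'E'
from h import *
o=bot.get_obs();print(o['tool_pos'],o['tcp_rot'],o['time'],o['contact_force'])
c=cam("wrist");w=bot.capture("wrist");save('d.png',w);np.savez('w1.npz',w=w,K=c[0],d=c[1],R=c[2],t=c[3])
print(-c[2].T@c[3],c[2][2],proj(c,[[534,-239,44.5],[534,-239,20]]))
E
```

```text
[ 179.39161336 -493.03161779  226.12468248] [-3.14025877e+00 -1.84540370e-04  3.48832456e-01] 0.1 [-0.5465326  -0.1354127  -0.29763551]
[ 252.66030621 -466.55297077  382.57229948] [-0.27019137 -0.0946559  -0.95814241] [[ 191.25966872 -275.34285824]
 [ 200.7841572  -248.2150383 ]]
```

View pics/d.png

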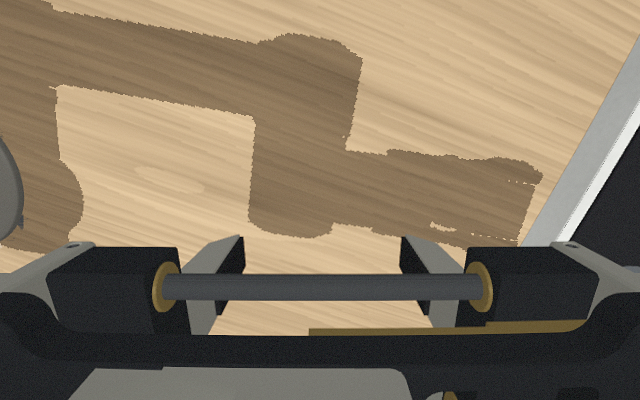

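The picture shows the empty worktop and the finger tips (rows 240-330): the plan was refused, so the arm has not moved. All six keys are needed in each row.

Call:
carry_out(
  plan=[
    {"tx":20,"ty":14,"tz":0,"rx":0,"ry":0,"rz":-0.033},
    {"tx":35,"ty":25,"tz":0,"rx":0,"ry":0,"rz":-0.033},
    {"tx":40,"ty":28,"tz":0,"rx":0,"ry":0,"rz":-0.033},
    {"tx":40,"ty":29,"tz":0,"rx":0,"ry":0,"rz":-0.034},
    {"tx":40,"ty":29,"tz":0,"rx":0,"ry":0,"rz":-0.033},
    {"tx":40,"ty":29,"tz":0,"rx":0,"ry":0,"rz":-0.033},
    {"tx":40,"ty":29,"tz":0,"rx":0,"ry":0,"rz":-0.033},
    {"tx":40,"ty":29,"tz":0,"rx":0,"ry":0,"rz":-0.033},
    {"tx":35,"ty":25,"tz":0,"rx":0,"ry":0,"rz":-0.033},
    {"tx":25,"ty":17,"tz":0,"rx":0,"ry":0,"rz":-0.033},
    {"tx":0,"ty":0,"tz":0,"rx":0,"ry":0,"rz":0},
    {"tx":0,"ty":0,"tz":0,"rx":0,"ry":0,"rz":0},
  ],
  gripper=0,
)

```text
time: 1.35
tool_pos: [534.3, -238.9, 226.1]
tcp_rot: [-3.141, 0.001, 0.02]
contact_force: [-0.5, -0.1, -0.2]
grip_width: 91.9
finger_force: 0.0
```

```bash
python3 - <<'E'
from h import *
c=cam("wrist");w=bot.capture("wrist");save('d2.png',w)
h=cv2.cvtColor(w,cv2.COLOR_RGB2HSV)
m=((h[...,1]<60)&(h[...,2]>150)).astype(np.uint8);m[235:]=0
k=max(cv2.findContours(m,0,1)[0],key=cv2.contourArea)
p=cv2.approxPolyDP(k,3,True).reshape(-1,2);print(p)
print(np.c_[ray(c,p,48)[:,:2],ray(c,p,20)[:,:2]].round(1))
print(-c[2].T@c[3])
E
```

```text
[[297 160]
 [298 205]
 [347 206]
 [349 154]
 [305 153]
 [303 158]
 [336 160]]
[[ 561.1 -209.   556.8 -206.6]
 [ 507.4 -210.   498.6 -207.7]
 [ 507.4 -268.4  498.6 -271. ]
 [ 569.1 -267.9  565.5 -270.5]
 [ 569.2 -218.1  565.6 -216.5]
 [ 563.5 -215.8  559.4 -214.1]
 [ 562.  -253.4  557.8 -254.8]]
[ 612.44369407 -237.27441614  382.43930616]
```

View pics/d2.png

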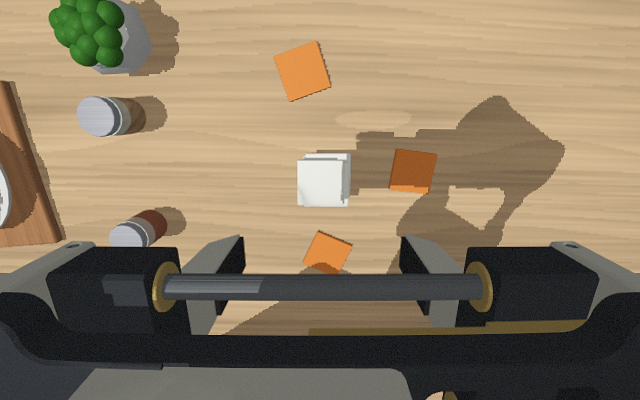

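The white stack is at pixels (297–350, 153–206), spanning x 507–570 and y −210 to −269, yaw ≈0.02; the orange decoys at (302,71), (413,170) and (328,250) lie clear of the fingers. I'm descending around it.

Call:
carry_out(
  plan=[
    {"tx":3,"ty":-1,"tz":-25,"rx":0,"ry":0,"rz":0},
    {"tx":0,"ty":0,"tz":-40,"rx":0,"ry":0,"rz":0},
    {"tx":0,"ty":0,"tz":-40,"rx":0,"ry":0,"rz":0},
    {"tx":0,"ty":0,"tz":-40,"rx":0,"ry":0,"rz":0},
    {"tx":0,"ty":0,"tz":-30,"rx":0,"ry":0,"rz":0},
    {"tx":0,"ty":0,"tz":-20,"rx":0,"ry":0,"rz":0},
    {"tx":0,"ty":0,"tz":-10,"rx":0,"ry":0,"rz":0},
    {"tx":0,"ty":0,"tz":-8,"rx":0,"ry":0,"rz":0},
    {"tx":0,"ty":0,"tz":0,"rx":0,"ry":0,"rz":0},
    {"tx":0,"ty":0,"tz":0,"rx":0,"ry":0,"rz":0},
  ],
  gripper=0,
)

```text
time: 2.4
tool_pos: [537.9, -241.0, 14.8]
tcp_rot: [3.141, -0.001, 0.017]
contact_force: [0.1, -0.3, 0.3]
grip_width: 91.9
finger_force: 0.0
```

Call:
carry_out(
  plan=[
    {"tx":0,"ty":0,"tz":0,"rx":0,"ry":0,"rz":0},
    {"tx":0,"ty":0,"tz":0,"rx":0,"ry":0,"rz":0},
    {"tx":0,"ty":0,"tz":0,"rx":0,"ry":0,"rz":0},
    {"tx":0,"ty":0,"tz":0,"rx":0,"ry":0,"rz":0},
    {"tx":0,"ty":0,"tz":0,"rx":0,"ry":0,"rz":0},
    {"tx":0,"ty":0,"tz":0,"rx":0,"ry":0,"rz":0},
    {"tx":0,"ty":0,"tz":0,"rx":0,"ry":0,"rz":0},
    {"tx":0,"ty":0,"tz":0,"rx":0,"ry":0,"rz":0},
    {"tx":0,"ty":0,"tz":0,"rx":0,"ry":0,"rz":0},
    {"tx":0,"ty":0,"tz":0,"rx":0,"ry":0,"rz":0},
  ],
  gripper=0.5,
)

```text
time: 3.4
tool_pos: [537.7, -240.7, 14.0]
tcp_rot: [3.141, -0.001, 0.018]
contact_force: [1.0, -1.8, 2.2]
grip_width: 53.6
finger_force: 30.0
```

Call:
carry_out(
  plan=[
    {"tx":0,"ty":0,"tz":0,"rx":0,"ry":0,"rz":0},
    {"tx":0,"ty":0,"tz":0,"rx":0,"ry":0,"rz":0},
    {"tx":0,"ty":0,"tz":0,"rx":0,"ry":0,"rz":0},
    {"tx":0,"ty":0,"tz":0,"rx":0,"ry":0,"rz":0},
    {"tx":0,"ty":0,"tz":0,"rx":0,"ry":0,"rz":0},
    {"tx":0,"ty":0,"tz":0,"rx":0,"ry":0,"rz":0},
    {"tx":0,"ty":0,"tz":0,"rx":0,"ry":0,"rz":0},
    {"tx":0,"ty":0,"tz":20,"rx":0,"ry":0,"rz":0},
    {"tx":0,"ty":0,"tz":30,"rx":0,"ry":0,"rz":0},
    {"tx":0,"ty":0,"tz":20,"rx":0,"ry":0,"rz":0},
    {"tx":0,"ty":0,"tz":0,"rx":0,"ry":0,"rz":0},
  ],
  gripper=0,
)

```text
time: 4.5
tool_pos: [539.1, -241.4, 86.8]
tcp_rot: [3.138, -0.005, 0.018]
contact_force: [-0.1, 0.4, -0.1]
grip_width: 91.5
finger_force: 0.0
```

Call:
carry_out(
  plan=[
    {"tx":0,"ty":0,"tz":0,"rx":0,"ry":0,"rz":0.1428},
    {"tx":0,"ty":0,"tz":0,"rx":0,"ry":0,"rz":0.1428},
    {"tx":0,"ty":0,"tz":0,"rx":0,"ry":0,"rz":0.1428},
    {"tx":0,"ty":0,"tz":0,"rx":0,"ry":0,"rz":0.1428},
    {"tx":0,"ty":0,"tz":0,"rx":0,"ry":0,"rz":0.1428},
    {"tx":0,"ty":0,"tz":0,"rx":0,"ry":0,"rz":0.1428},
    {"tx":0,"ty":0,"tz":0,"rx":0,"ry":0,"rz":0.1428},
    {"tx":0,"ty":0,"tz":0,"rx":0,"ry":0,"rz":0.1428},
    {"tx":0,"ty":0,"tz":0,"rx":0,"ry":0,"rz":0.1428},
    {"tx":0,"ty":0,"tz":0,"rx":0,"ry":0,"rz":0.1428},
    {"tx":0,"ty":0,"tz":0,"rx":0,"ry":0,"rz":0.1428},
    {"tx":0,"ty":0,"tz":0,"rx":0,"ry":0,"rz":0},
  ],
)

```text
time: 5.7
tool_pos: [536.9, -240.1, 82.6]
tcp_rot: [-3.14, -0.001, 1.59]
contact_force: [0.5, 0.5, -0.5]
grip_width: 91.9
finger_force: 0.0
```

Call:
carry_out(
  plan=[
    {"tx":0,"ty":0,"tz":-20,"rx":0,"ry":0,"rz":0},
    {"tx":0,"ty":0,"tz":-25,"rx":0,"ry":0,"rz":0},
    {"tx":0,"ty":0,"tz":-15,"rx":0,"ry":0,"rz":0},
    {"tx":0,"ty":0,"tz":-10,"rx":0,"ry":0,"rz":0},
    {"tx":0,"ty":0,"tz":0,"rx":0,"ry":0,"rz":0},
    {"tx":0,"ty":0,"tz":0,"rx":0,"ry":0,"rz":0},
  ],
)

```text
time: 6.3
tool_pos: [537.7, -240.5, 13.9]
tcp_rot: [3.141, 0.0, 1.587]
contact_force: [0.6, -0.4, -0.2]
grip_width: 91.8
finger_force: 0.0
```

Call:
carry_out(
  plan=[
    {"tx":0,"ty":0,"tz":0,"rx":0,"ry":0,"rz":0},
    {"tx":0,"ty":0,"tz":0,"rx":0,"ry":0,"rz":0},
    {"tx":0,"ty":0,"tz":0,"rx":0,"ry":0,"rz":0},
    {"tx":0,"ty":0,"tz":0,"rx":0,"ry":0,"rz":0},
    {"tx":0,"ty":0,"tz":0,"rx":0,"ry":0,"rz":0},
    {"tx":0,"ty":0,"tz":0,"rx":0,"ry":0,"rz":0},
    {"tx":0,"ty":0,"tz":0,"rx":0,"ry":0,"rz":0},
    {"tx":0,"ty":0,"tz":0,"rx":0,"ry":0,"rz":0},
    {"tx":0,"ty":0,"tz":0,"rx":0,"ry":0,"rz":0},
    {"tx":0,"ty":0,"tz":0,"rx":0,"ry":0,"rz":0},
  ],
  gripper=0.5,
)

```text
time: 7.3
tool_pos: [537.7, -240.5, 14.0]
tcp_rot: [3.141, 0.0, 1.589]
contact_force: [0.9, -0.3, 3.0]
grip_width: 54.0
finger_force: 30.0
```

Call:
carry_out(
  plan=[
    {"tx":0,"ty":0,"tz":0,"rx":0,"ry":0,"rz":0},
    {"tx":0,"ty":0,"tz":0,"rx":0,"ry":0,"rz":0},
    {"tx":0,"ty":0,"tz":0,"rx":0,"ry":0,"rz":0},
    {"tx":0,"ty":0,"tz":0,"rx":0,"ry":0,"rz":0},
    {"tx":0,"ty":0,"tz":0,"rx":0,"ry":0,"rz":0},
    {"tx":0,"ty":0,"tz":0,"rx":0,"ry":0,"rz":0},
    {"tx":0,"ty":0,"tz":0,"rx":0,"ry":0,"rz":0},
    {"tx":0,"ty":0,"tz":20,"rx":0,"ry":0,"rz":0},
    {"tx":0,"ty":0,"tz":30,"rx":0,"ry":0,"rz":0},
    {"tx":0,"ty":0,"tz":20,"rx":0,"ry":0,"rz":0},
    {"tx":0,"ty":0,"tz":0,"rx":0,"ry":0,"rz":0},
  ],
  gripper=0,
)

```text
time: 8.4
tool_pos: [539.1, -241.4, 86.8]
tcp_rot: [3.136, 0.003, 1.589]
contact_force: [-0.5, -0.3, -0.2]
grip_width: 92.1
finger_force: 0.0
```

Call:
carry_out(
  plan=[
    {"tx":0,"ty":0,"tz":0,"rx":0,"ry":0,"rz":-0.1428},
    {"tx":0,"ty":0,"tz":0,"rx":0,"ry":0,"rz":-0.1428},
    {"tx":0,"ty":0,"tz":0,"rx":0,"ry":0,"rz":-0.1428},
    {"tx":0,"ty":0,"tz":0,"rx":0,"ry":0,"rz":-0.1428},
    {"tx":0,"ty":0,"tz":0,"rx":0,"ry":0,"rz":-0.1428},
    {"tx":0,"ty":0,"tz":0,"rx":0,"ry":0,"rz":-0.1428},
    {"tx":0,"ty":0,"tz":0,"rx":0,"ry":0,"rz":-0.1428},
    {"tx":0,"ty":0,"tz":0,"rx":0,"ry":0,"rz":-0.1428},
    {"tx":0,"ty":0,"tz":0,"rx":0,"ry":0,"rz":-0.1428},
    {"tx":0,"ty":0,"tz":0,"rx":0,"ry":0,"rz":-0.1428},
    {"tx":0,"ty":0,"tz":0,"rx":0,"ry":0,"rz":-0.1428},
    {"tx":0,"ty":0,"tz":0,"rx":0,"ry":0,"rz":0},
  ],
)

```text
time: 9.6
tool_pos: [536.9, -240.1, 82.6]
tcp_rot: [-3.141, 0.001, 0.017]
contact_force: [0.1, -0.3, -0.2]
grip_width: 91.6
finger_force: 0.0
```

Call:
carry_out(
  plan=[
    {"tx":0,"ty":0,"tz":-20,"rx":0,"ry":0,"rz":0},
    {"tx":0,"ty":0,"tz":-25,"rx":0,"ry":0,"rz":0},
    {"tx":0,"ty":0,"tz":-15,"rx":0,"ry":0,"rz":0},
    {"tx":0,"ty":0,"tz":-10,"rx":0,"ry":0,"rz":0},
    {"tx":0,"ty":0,"tz":0,"rx":0,"ry":0,"rz":0},
    {"tx":0,"ty":0,"tz":0,"rx":0,"ry":0,"rz":0},
  ],
)

```text
time: 10.2
tool_pos: [537.7, -240.5, 14.0]
tcp_rot: [3.141, -0.0, 0.019]
contact_force: [0.2, -0.3, -0.2]
grip_width: 91.8
finger_force: 0.0
```

Call:
carry_out(
  plan=[
    {"tx":0,"ty":0,"tz":0,"rx":0,"ry":0,"rz":0},
    {"tx":0,"ty":0,"tz":0,"rx":0,"ry":0,"rz":0},
    {"tx":0,"ty":0,"tz":0,"rx":0,"ry":0,"rz":0},
    {"tx":0,"ty":0,"tz":0,"rx":0,"ry":0,"rz":0},
    {"tx":0,"ty":0,"tz":0,"rx":0,"ry":0,"rz":0},
    {"tx":0,"ty":0,"tz":0,"rx":0,"ry":0,"rz":0},
    {"tx":0,"ty":0,"tz":0,"rx":0,"ry":0,"rz":0},
    {"tx":0,"ty":0,"tz":0,"rx":0,"ry":0,"rz":0},
    {"tx":0,"ty":0,"tz":0,"rx":0,"ry":0,"rz":0},
    {"tx":0,"ty":0,"tz":0,"rx":0,"ry":0,"rz":0},
  ],
  gripper=0.5,
)

```text
time: 11.2
tool_pos: [537.5, -240.4, 13.9]
tcp_rot: [3.141, -0.0, 0.018]
contact_force: [-1.7, 0.4, 2.5]
grip_width: 53.8
finger_force: 30.0
```

Call:
carry_out(
  plan=[
    {"tx":0,"ty":0,"tz":0,"rx":0,"ry":0,"rz":0},
    {"tx":0,"ty":0,"tz":0,"rx":0,"ry":0,"rz":0},
    {"tx":0,"ty":0,"tz":0,"rx":0,"ry":0,"rz":0},
    {"tx":0,"ty":0,"tz":0,"rx":0,"ry":0,"rz":0},
    {"tx":0,"ty":0,"tz":0,"rx":0,"ry":0,"rz":0},
    {"tx":0,"ty":0,"tz":0,"rx":0,"ry":0,"rz":0},
    {"tx":0,"ty":0,"tz":0,"rx":0,"ry":0,"rz":0},
    {"tx":0,"ty":0,"tz":20,"rx":0,"ry":0,"rz":0},
    {"tx":0,"ty":0,"tz":40,"rx":0,"ry":0,"rz":0},
    {"tx":0,"ty":0,"tz":45,"rx":0,"ry":0,"rz":0},
    {"tx":0,"ty":0,"tz":25,"rx":0,"ry":0,"rz":0},
    {"tx":0,"ty":0,"tz":0,"rx":0,"ry":0,"rz":0},
  ],
  gripper=0,
)

```text
time: 12.4
tool_pos: [539.5, -241.6, 148.3]
tcp_rot: [3.137, -0.007, 0.018]
contact_force: [-0.4, 0.0, -0.5]
grip_width: 92.0
finger_force: 0.0
```

```bash
python3 - <<'E'
from h import *
c=cam("wrist");w=bot.capture("wrist");s=bot.capture("scene")
h=cv2.cvtColor(w,cv2.COLOR_RGB2HSV)
m=((h[...,1]<60)&(h[...,2]>150)).astype(np.uint8);m[235:]=0;m[:,:250]=0
k=max(cv2.findContours(m,0,1)[0],key=cv2.contourArea)
r=cv2.minAreaRect(ray(c,k.reshape(-1,2),48)[:,:2].astype(np.float32));print(r)
p=cv2.approxPolyDP(k,2,True).reshape(-1,2);print(np.c_[p,ray(c,p,48)[:,:2].round(1)])
a=cv2.resize(w[100:230,240:420],(720,520)) ;b=cv2.resize(s[150:215,205:305],None,fx=7.2,fy=7.2)
save('e.png',cv2.resize(np.vstack([a,b]),(440,600)))
E
```

```text
((538.5223999023438, -239.35826110839844), (53.41211700439453, 53.87251281738281), 0.9916808605194092)
[[ 290.   176.   564.8 -212.4]
 [ 292.   232.   511.4 -213.7]
 [ 348.   232.   512.3 -266.3]
 [ 349.   177.   564.8 -264.9]]
```

View pics/e.png

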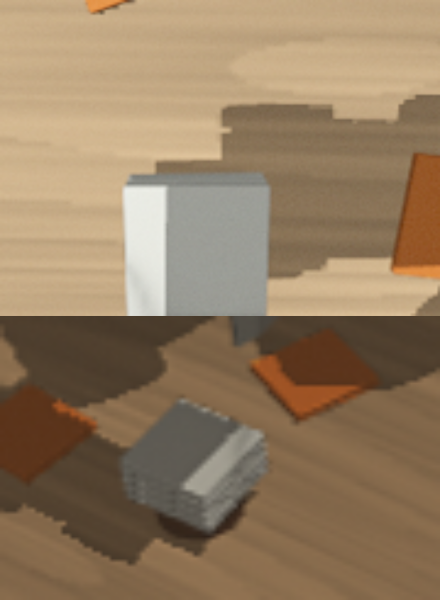

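The four coasters are flush with clean sides in both crop views: the top face is 53.4×53.9 mm, centred at about (538,−240). Now over to the dish.

Call:
carry_out(
  plan=[
    {"tx":0,"ty":20,"tz":20,"rx":0,"ry":0,"rz":0},
    {"tx":-1,"ty":40,"tz":20,"rx":0,"ry":0,"rz":0.01},
    {"tx":-2,"ty":45,"tz":20,"rx":0,"ry":0,"rz":0.01},
    {"tx":-2,"ty":49,"tz":10,"rx":0,"ry":0,"rz":0.01},
    {"tx":-2,"ty":49,"tz":5,"rx":0,"ry":0,"rz":0.01},
    {"tx":-2,"ty":49,"tz":0,"rx":0,"ry":0,"rz":0.01},
    {"tx":-2,"ty":49,"tz":0,"rx":0,"ry":0,"rz":0.01},
    {"tx":-1,"ty":49,"tz":0,"rx":0,"ry":0,"rz":0.01},
    {"tx":-1,"ty":49,"tz":0,"rx":0,"ry":0,"rz":0.01},
    {"tx":-1,"ty":40,"tz":0,"rx":0,"ry":0,"rz":0.01},
    {"tx":0,"ty":28,"tz":0,"rx":0,"ry":0,"rz":0},
    {"tx":0,"ty":0,"tz":0,"rx":0,"ry":0,"rz":0},
  ],
)

```text
time: 13.7
tool_pos: [522.1, 229.8, 216.4]
tcp_rot: [-3.141, 0.004, 0.112]
contact_force: [-0.1, -0.7, -0.5]
grip_width: 91.8
finger_force: 0.0
```

```bash
python3 - <<'E'
from h import *
o=bot.get_obs();print(o['tool_pos'],o['tcp_rot'])
c=cam("wrist");w=bot.capture("wrist");save('f.png',w)
np.savez('w2.npz',w=w,K=c[0],d=c[1],R=c[2],t=c[3])
h=cv2.cvtColor(w,cv2.COLOR_RGB2HSV)
e=proj(c,[[523.5,226,118]])[0];print('expect',e)
m=((h[...,2]<120)&(h[...,1]>90)).astype(np.uint8)
n,l,st,ce=cv2.connectedComponentsWithStats(m)
for i in range(1,n):
    if st[i,4]>150:
        k=max(cv2.findContours((l==i).astype(np.uint8),0,1)[0],key=cv2.contourArea)
        q=cv2.boxPoints(cv2.minAreaRect(k));W=ray(c,q,118);print(st[i],cv2.minAreaRect(W[:,:2].astype(np.float32)))
E
```

```text
[522.10682185 229.76377377 216.44910874] [-3.14132302  0.00361123  0.11209602]
expect [327.0931504  202.32271728]
[ 538    3   79   85 3325] ((675.8491821289062, 38.54460906982422), (61.24872589111328, 73.72068786621094), 39.96867752075195)
[332 114  60  90 460] ((573.5894775390625, 191.20779418945312), (90.70960998535156, 31.949621200561523), 37.740333557128906)
[ 317  159   14   76 1010] ((527.2400512695312, 229.6829071044922), (70.22190856933594, 12.161613464355469), 6.504513740539551)
[488 177  71  11 235] ((563.2318115234375, 52.810691833496094), (67.8002700805664, 4.510016441345215), 89.76235961914062)
[431 184  96  13 236] ((550.6001586914062, 91.16277313232422), (4.2436604499816895, 89.86924743652344), 0.4579545855522156)
[468 224  38  23 439] ((510.7320861816406, 75.45674133300781), (21.095048904418945, 35.19493865966797), 35.562896728515625)
[150 259  31  57 677] ((414.9224853515625, 379.7896728515625), (28.96565818786621, 72.5913314819336), 81.83560943603516)
[464 261  31  52 666] ((452.4085388183594, 63.20705795288086), (64.54254150390625, 27.809762954711914), 19.980133056640625)
[ 309  318  278   20 2506] ((398.03668212890625, 78.35235595703125), (21.06670379638672, 302.2825622558594), 7.6115875244140625)
```

View pics/f.png

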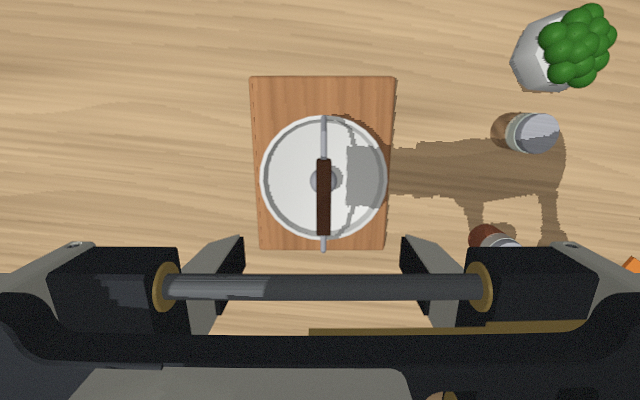

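The grip is in view at (317–331, 159–235), giving (526,229.5) with yaw 0.11, and the ball is centred at (323,180). I'm descending to just above the grip.

Call:
carry_out(
  plan=[
    {"tx":0,"ty":0,"tz":0,"rx":0,"ry":0,"rz":0},
    {"tx":0,"ty":0,"tz":-15,"rx":0,"ry":0,"rz":0},
    {"tx":0,"ty":0,"tz":-25,"rx":0,"ry":0,"rz":0},
    {"tx":0,"ty":0,"tz":-25,"rx":0,"ry":0,"rz":0},
    {"tx":0,"ty":0,"tz":-15,"rx":0,"ry":0,"rz":0},
    {"tx":0,"ty":0,"tz":0,"rx":0,"ry":0,"rz":0},
    {"tx":0,"ty":0,"tz":0,"rx":0,"ry":0,"rz":0},
    {"tx":0,"ty":0,"tz":0,"rx":0,"ry":0,"rz":0},
  ],
)

```text
time: 14.55
tool_pos: [524.2, 226.1, 139.8]
tcp_rot: [-3.141, -0.002, 0.107]
contact_force: [-0.3, -0.3, 0.5]
grip_width: 92.0
finger_force: 0.0
```

```bash
python3 - <<'E'
from h import *
o=bot.get_obs();print(o['tool_pos'],o['tcp_rot'],o['dq'].round(3))
c=cam("wrist");w=bot.capture("wrist");save('g0.png',w)
h=cv2.cvtColor(w,cv2.COLOR_RGB2HSV)
for X in ([491,224,118],[561,234,118]): print(proj(c,X))
m=((h[...,2]<120)&(h[...,1]>90)).astype(np.uint8);m[:,:270]=0;m[:,380:]=0
n,l,st,ce=cv2.connectedComponentsWithStats(m)
for i in range(1,n):
    if st[i,4]>200:
        k=max(cv2.findContours((l==i).astype(np.uint8),0,1)[0],key=cv2.contourArea)
        q=cv2.boxPoints(cv2.minAreaRect(k));W=ray(c,q,118);print(st[i],cv2.minAreaRect(W[:,:2].astype(np.float32)))
E
```

```text
[524.22094476 226.1022008  139.81416343] [-3.14144494e+00 -1.74851895e-03  1.06864767e-01] [ 0.009 -0.004 -0.002  0.001 -0.001  0.   ]
[[320.63173855 282.30550353]]
[[316.53410841 182.19455167]]
[329 116  51  28 265] ((597.6570434570312, 213.99359130859375), (33.539180755615234, 6.696413993835449), 70.53427124023438)
[ 307  178   21   96 1842] ((530.7863159179688, 230.82876586914062), (66.0781021118164, 13.663483619689941), 6.246341705322266)
[309 329  71   9 523] ((450.3828125, 202.29420471191406), (7.194839954376221, 51.78709411621094), 6.09131383895874)
```

Call:
carry_out(
  plan=[
    {"tx":1.5,"ty":3.5,"tz":-10,"rx":0,"ry":0,"rz":0.003},
    {"tx":0,"ty":0,"tz":-15,"rx":0,"ry":0,"rz":0},
    {"tx":0,"ty":0,"tz":-14,"rx":0,"ry":0,"rz":0},
    {"tx":0,"ty":0,"tz":-10,"rx":0,"ry":0,"rz":0},
    {"tx":0,"ty":0,"tz":0,"rx":0,"ry":0,"rz":0},
    {"tx":0,"ty":0,"tz":0,"rx":0,"ry":0,"rz":0},
  ],
)

```text
time: 15.2
tool_pos: [525.2, 230.2, 89.8]
tcp_rot: [3.142, -0.0, 0.111]
contact_force: [0.7, 0.3, 0.2]
grip_width: 92.0
finger_force: 0.0
```

Call:
carry_out(
  plan=[
    {"tx":0,"ty":0,"tz":0,"rx":0,"ry":0,"rz":0},
    {"tx":0,"ty":0,"tz":0,"rx":0,"ry":0,"rz":0},
    {"tx":0,"ty":0,"tz":0,"rx":0,"ry":0,"rz":0},
    {"tx":0,"ty":0,"tz":0,"rx":0,"ry":0,"rz":0},
    {"tx":0,"ty":0,"tz":0,"rx":0,"ry":0,"rz":0},
    {"tx":0,"ty":0,"tz":0,"rx":0,"ry":0,"rz":0},
    {"tx":0,"ty":0,"tz":0,"rx":0,"ry":0,"rz":0},
    {"tx":0,"ty":0,"tz":0,"rx":0,"ry":0,"rz":0},
  ],
  gripper=0.68,
)

```text
time: 16.0
tool_pos: [525.0, 230.0, 89.7]
tcp_rot: [3.141, 0.0, 0.111]
contact_force: [1.0, 0.7, -0.8]
grip_width: 32.8
finger_force: 0.0
```

Call:
carry_out(
  plan=[
    {"tx":0,"ty":0,"tz":0,"rx":0,"ry":0,"rz":0},
    {"tx":0,"ty":0,"tz":0,"rx":0,"ry":0,"rz":0},
    {"tx":0,"ty":0,"tz":0,"rx":0,"ry":0,"rz":0},
  ],
  gripper=0.76,
)

```text
time: 16.3
tool_pos: [525.0, 230.1, 89.7]
tcp_rot: [3.142, 0.0, 0.111]
contact_force: [-0.3, 0.1, 0.6]
grip_width: 22.3
finger_force: 0.0
```

Call:
carry_out(
  plan=[
    {"tx":0,"ty":0,"tz":0,"rx":0,"ry":0,"rz":0},
    {"tx":0,"ty":0,"tz":0,"rx":0,"ry":0,"rz":0},
    {"tx":0,"ty":0,"tz":0,"rx":0,"ry":0,"rz":0},
  ],
  gripper=0.8,
)

```text
time: 16.6
tool_pos: [525.0, 230.0, 89.7]
tcp_rot: [3.142, -0.0, 0.111]
contact_force: [-0.2, -0.4, 0.3]
grip_width: 18.1
finger_force: 0.0
```

Call:
carry_out(
  plan=[
    {"tx":0,"ty":0,"tz":0,"rx":0,"ry":0,"rz":0},
    {"tx":0,"ty":0,"tz":0,"rx":0,"ry":0,"rz":0},
    {"tx":0,"ty":0,"tz":0,"rx":0,"ry":0,"rz":0},
  ],
  gripper=0.83,
)

```text
time: 16.9
tool_pos: [525.0, 230.1, 89.7]
tcp_rot: [3.142, -0.0, 0.111]
contact_force: [-0.1, 0.8, 0.1]
grip_width: 15.7
finger_force: 0.0
```

Call:
carry_out(
  plan=[
    {"tx":0,"ty":0,"tz":0,"rx":0,"ry":0,"rz":0},
    {"tx":0,"ty":0,"tz":0,"rx":0,"ry":0,"rz":0},
    {"tx":0,"ty":0,"tz":0,"rx":0,"ry":0,"rz":0},
    {"tx":0,"ty":0,"tz":0,"rx":0,"ry":0,"rz":0},
    {"tx":0,"ty":0,"tz":0,"rx":0,"ry":0,"rz":0},
  ],
  gripper=1,
)

```text
time: 17.4
tool_pos: [525.0, 230.0, 89.7]
tcp_rot: [3.141, 0.0, 0.111]
contact_force: [1.1, -1.9, -0.2]
grip_width: 14.0
finger_force: 30.0
```

Call:
carry_out(
  plan=[
    {"tx":0,"ty":0,"tz":0.5,"rx":0,"ry":0,"rz":0},
    {"tx":0,"ty":0,"tz":1,"rx":0,"ry":0,"rz":0},
    {"tx":0,"ty":0,"tz":1.5,"rx":0,"ry":0,"rz":0},
    {"tx":0,"ty":0,"tz":2,"rx":0,"ry":0,"rz":0},
    {"tx":0,"ty":0,"tz":3,"rx":0,"ry":0,"rz":0},
    {"tx":0,"ty":0,"tz":4,"rx":0,"ry":0,"rz":0},
    {"tx":0,"ty":0,"tz":4,"rx":0,"ry":0,"rz":0},
    {"tx":0,"ty":0,"tz":4,"rx":0,"ry":0,"rz":0},
    {"tx":0,"ty":0,"tz":3,"rx":0,"ry":0,"rz":0},
    {"tx":0,"ty":0,"tz":2,"rx":0,"ry":0,"rz":0},
    {"tx":0,"ty":0,"tz":0,"rx":0,"ry":0,"rz":0},
  ],
)

```text
time: 18.5
tool_pos: [525.1, 230.1, 115.1]
tcp_rot: [3.142, -0.001, 0.111]
contact_force: [0.5, 0.9, -3.8]
grip_width: 14.1
finger_force: 30.0
```

```bash
python3 - <<'E'
from h import *
o=bot.get_obs();print(o['tool_pos'],o['tcp_rot'],o['contact_force'],o['moment'])
t=bot.capture("top");s=bot.capture("scene")
a=cv2.resize(t[160:285,140:260],(480,500));b=cv2.resize(s[200:350,370:520],(320,320));b=np.vstack([b,np.zeros((180,320,3),np.uint8)])
save('g.png',np.hstack([a,b]))
E
```

```text
[525.11948404 230.08776966 115.10391087] [ 3.14157740e+00 -6.20221346e-04  1.10806561e-01] [ 0.45779504  0.9317461  -3.80694967] [-0.00986697 -0.03725572  0.05109619]
```

View pics/g.png

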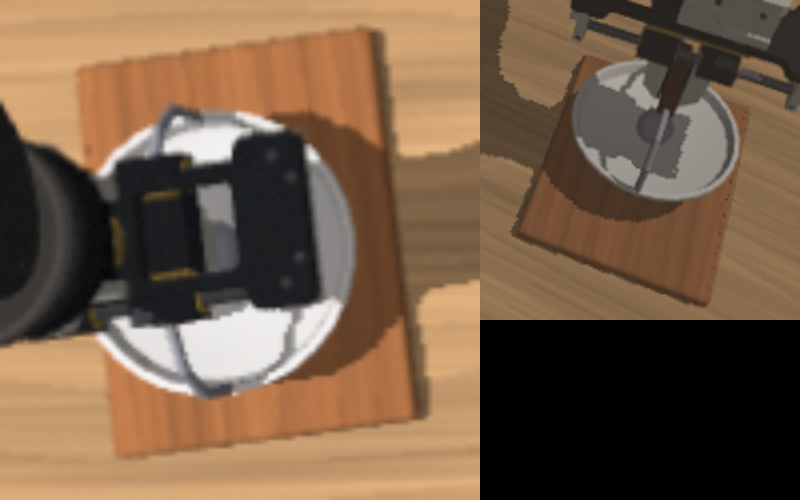

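The dish is off the board and level, with the ball in the middle (visible at about (220,245) and (657,127) in the crops). Next I lift to transit height, then make a smooth carry with the quarter turn.

Call:
carry_out(
  plan=[
    {"tx":0,"ty":0,"tz":1,"rx":0,"ry":0,"rz":0},
    {"tx":0,"ty":0,"tz":3,"rx":0,"ry":0,"rz":0},
    {"tx":0,"ty":0,"tz":5,"rx":0,"ry":0,"rz":0},
    {"tx":0,"ty":0,"tz":7,"rx":0,"ry":0,"rz":0},
    {"tx":0,"ty":0,"tz":7,"rx":0,"ry":0,"rz":0},
    {"tx":0,"ty":0,"tz":7,"rx":0,"ry":0,"rz":0},
    {"tx":0,"ty":0,"tz":7,"rx":0,"ry":0,"rz":0},
    {"tx":0,"ty":0,"tz":7,"rx":0,"ry":0,"rz":0},
    {"tx":0,"ty":0,"tz":7,"rx":0,"ry":0,"rz":0},
    {"tx":0,"ty":0,"tz":5,"rx":0,"ry":0,"rz":0},
    {"tx":0,"ty":0,"tz":3,"rx":0,"ry":0,"rz":0},
    {"tx":0,"ty":0,"tz":1,"rx":0,"ry":0,"rz":0},
  ],
)

```text
time: 19.8
tool_pos: [525.0, 230.1, 175.0]
tcp_rot: [3.142, -0.0, 0.111]
contact_force: [0.1, 0.4, -4.1]
grip_width: 13.8
finger_force: 30.0
```

Call:
carry_out(
  plan=[
    {"tx":0,"ty":0,"tz":0,"rx":0,"ry":0,"rz":0},
    {"tx":0,"ty":-0.1,"tz":0,"rx":0,"ry":0,"rz":0},
    {"tx":0,"ty":-0.2,"tz":0,"rx":0,"ry":0,"rz":0},
    {"tx":0,"ty":-0.5,"tz":0,"rx":0,"ry":0,"rz":0},
    {"tx":0,"ty":-0.8,"tz":0,"rx":0,"ry":0,"rz":0},
    {"tx":0,"ty":-1.1,"tz":0,"rx":0,"ry":0,"rz":0},
    {"tx":0,"ty":-1.5,"tz":0,"rx":0,"ry":0,"rz":0},
    {"tx":0,"ty":-2,"tz":0,"rx":0,"ry":0,"rz":0},
    {"tx":0,"ty":-2.5,"tz":0,"rx":0,"ry":0,"rz":0},
    {"tx":0,"ty":-3,"tz":0,"rx":0,"ry":0,"rz":0},
    {"tx":0,"ty":-3.6,"tz":0,"rx":0,"ry":0,"rz":0},
    {"tx":0,"ty":-4.2,"tz":0,"rx":0,"ry":0,"rz":0},
  ],
)

```text
time: 21.0
tool_pos: [525.0, 210.2, 174.7]
tcp_rot: [3.142, -0.0, 0.111]
contact_force: [-0.3, -0.8, -3.7]
grip_width: 13.7
finger_force: 30.0
```

Call:
carry_out(
  plan=[
    {"tx":0,"ty":-4.8,"tz":0,"rx":0,"ry":0,"rz":0},
    {"tx":0,"ty":-5.4,"tz":0,"rx":0,"ry":0,"rz":0.005},
    {"tx":0,"ty":-6,"tz":0,"rx":0,"ry":0,"rz":0.01},
    {"tx":0,"ty":-6.5,"tz":0,"rx":0,"ry":0,"rz":0.015},
    {"tx":0,"ty":-7,"tz":0,"rx":0,"ry":0,"rz":0.02},
    {"tx":0,"ty":-7.5,"tz":0,"rx":0,"ry":0,"rz":0.025},
    {"tx":0,"ty":-7.9,"tz":0,"rx":0,"ry":0,"rz":0.03},
    {"tx":0,"ty":-8.2,"tz":0,"rx":0,"ry":0,"rz":0.035},
    {"tx":0,"ty":-8.5,"tz":0,"rx":0,"ry":0,"rz":0.04},
    {"tx":0,"ty":-8.8,"tz":0,"rx":0,"ry":0,"rz":0.04},
    {"tx":0,"ty":-8.9,"tz":0,"rx":0,"ry":0,"rz":0.04},
    {"tx":0,"ty":-9,"tz":0,"rx":0,"ry":0,"rz":0.04},
  ],
)

```text
time: 22.2
tool_pos: [524.9, 121.3, 174.8]
tcp_rot: [3.141, -0.0, 0.413]
contact_force: [-0.4, -0.4, -3.2]
grip_width: 13.6
finger_force: 30.0
```

Call:
carry_out(
  plan=[
    {"tx":0.1,"ty":-9.1,"tz":0,"rx":0,"ry":0,"rz":0.04},
    {"tx":0.2,"ty":-9.1,"tz":0,"rx":0,"ry":0,"rz":0.04},
    {"tx":0.3,"ty":-9.1,"tz":0,"rx":0,"ry":0,"rz":0.04},
    {"tx":0.4,"ty":-9.1,"tz":0,"rx":0,"ry":0,"rz":0.04},
    {"tx":0.5,"ty":-9.1,"tz":0,"rx":0,"ry":0,"rz":0.04},
    {"tx":0.6,"ty":-9.1,"tz":0,"rx":0,"ry":0,"rz":0.04},
    {"tx":0.7,"ty":-9.1,"tz":0,"rx":0,"ry":0,"rz":0.04},
    {"tx":0.7,"ty":-9.1,"tz":0,"rx":0,"ry":0,"rz":0.04},
    {"tx":0.7,"ty":-9.1,"tz":0,"rx":0,"ry":0,"rz":0.04},
    {"tx":0.7,"ty":-9.1,"tz":0,"rx":0,"ry":0,"rz":0.04},
    {"tx":0.7,"ty":-9.1,"tz":0,"rx":0,"ry":0,"rz":0.04},
    {"tx":0.7,"ty":-9.1,"tz":0,"rx":0,"ry":0,"rz":0.04},
  ],
)

```text
time: 23.4
tool_pos: [531.2, 12.1, 174.8]
tcp_rot: [3.141, -0.0, 0.893]
contact_force: [0.6, -0.8, -2.7]
grip_width: 13.5
finger_force: 30.0
```

Call:
carry_out(
  plan=[
    {"tx":0.7,"ty":-9.1,"tz":0,"rx":0,"ry":0,"rz":0.04},
    {"tx":0.7,"ty":-9.1,"tz":0,"rx":0,"ry":0,"rz":0.04},
    {"tx":0.7,"ty":-9.1,"tz":0,"rx":0,"ry":0,"rz":0.04},
    {"tx":0.7,"ty":-9.1,"tz":0,"rx":0,"ry":0,"rz":0.04},
    {"tx":0.7,"ty":-9.1,"tz":0,"rx":0,"ry":0,"rz":0.04},
    {"tx":0.7,"ty":-9.1,"tz":0,"rx":0,"ry":0,"rz":0.04},
    {"tx":0.6,"ty":-9.1,"tz":0,"rx":0,"ry":0,"rz":0.04},
    {"tx":0.5,"ty":-9.1,"tz":0,"rx":0,"ry":0,"rz":0.04},
    {"tx":0.4,"ty":-9.1,"tz":0,"rx":0,"ry":0,"rz":0.04},
    {"tx":0.3,"ty":-9.1,"tz":0,"rx":0,"ry":0,"rz":0.04},
    {"tx":0.2,"ty":-9.1,"tz":0,"rx":0,"ry":0,"rz":0.04},
    {"tx":0.1,"ty":-9.1,"tz":0,"rx":0,"ry":0,"rz":0.04},
  ],
)

```text
time: 24.6
tool_pos: [537.4, -97.1, 174.8]
tcp_rot: [3.141, 0.0, 1.373]
contact_force: [-0.0, 0.7, -4.1]
grip_width: 13.7
finger_force: 30.0
```

Call:
carry_out(
  plan=[
    {"tx":0,"ty":-9.1,"tz":0,"rx":0,"ry":0,"rz":0.042},
    {"tx":0,"ty":-9,"tz":0,"rx":0,"ry":0,"rz":0.042},
    {"tx":0,"ty":-9,"tz":0,"rx":0,"ry":0,"rz":0.042},
    {"tx":0,"ty":-9,"tz":0,"rx":0,"ry":0,"rz":0.042},
    {"tx":0,"ty":-9,"tz":0,"rx":0,"ry":0,"rz":0.035},
    {"tx":0,"ty":-8.9,"tz":0,"rx":0,"ry":0,"rz":0.03},
    {"tx":0,"ty":-8.8,"tz":0,"rx":0,"ry":0,"rz":0.025},
    {"tx":0,"ty":-8.5,"tz":0,"rx":0,"ry":0,"rz":0.02},
    {"tx":0,"ty":-8.2,"tz":0,"rx":0,"ry":0,"rz":0.015},
    {"tx":0,"ty":-7.9,"tz":0,"rx":0,"ry":0,"rz":0.01},
    {"tx":0,"ty":-7.5,"tz":0,"rx":0,"ry":0,"rz":0.005},
    {"tx":0,"ty":-7,"tz":0,"rx":0,"ry":0,"rz":0.003},
  ],
)

```text
time: 25.8
tool_pos: [537.5, -198.9, 174.7]
tcp_rot: [3.142, 0.0, 1.682]
contact_force: [-0.6, 0.7, -3.9]
grip_width: 13.9
finger_force: 30.0
```

Call:
carry_out(
  plan=[
    {"tx":0,"ty":-6.5,"tz":0,"rx":0,"ry":0,"rz":0},
    {"tx":0,"ty":-6,"tz":0,"rx":0,"ry":0,"rz":0},
    {"tx":0,"ty":-5.4,"tz":0,"rx":0,"ry":0,"rz":0},
    {"tx":0,"ty":-4.8,"tz":0,"rx":0,"ry":0,"rz":0},
    {"tx":0,"ty":-4.2,"tz":0,"rx":0,"ry":0,"rz":0},
    {"tx":0,"ty":-3.6,"tz":0,"rx":0,"ry":0,"rz":0},
    {"tx":0,"ty":-3,"tz":0,"rx":0,"ry":0,"rz":0},
    {"tx":0,"ty":-2.5,"tz":0,"rx":0,"ry":0,"rz":0},
    {"tx":0,"ty":-2,"tz":0,"rx":0,"ry":0,"rz":0},
    {"tx":0,"ty":-1.5,"tz":0,"rx":0,"ry":0,"rz":0},
    {"tx":0,"ty":-1.1,"tz":0,"rx":0,"ry":0,"rz":0},
    {"tx":0,"ty":-0.8,"tz":0,"rx":0,"ry":0,"rz":0},
  ],
)

```text
time: 27.0
tool_pos: [537.6, -239.7, 174.7]
tcp_rot: [3.141, 0.0, 1.682]
contact_force: [0.1, -0.0, -2.7]
grip_width: 13.4
finger_force: 30.0
```

Call:
carry_out(
  plan=[
    {"tx":0,"ty":-0.5,"tz":0,"rx":0,"ry":0,"rz":0},
    {"tx":0,"ty":-0.2,"tz":0,"rx":0,"ry":0,"rz":0},
    {"tx":0,"ty":-0.1,"tz":0,"rx":0,"ry":0,"rz":0},
    {"tx":0,"ty":0,"tz":0,"rx":0,"ry":0,"rz":0},
    {"tx":0,"ty":0,"tz":0,"rx":0,"ry":0,"rz":0},
    {"tx":0,"ty":0,"tz":0,"rx":0,"ry":0,"rz":0},
  ],
)

```text
time: 27.6
tool_pos: [537.6, -240.4, 174.7]
tcp_rot: [3.141, 0.0, 1.682]
contact_force: [0.6, -0.0, -4.0]
grip_width: 13.8
finger_force: 30.0
```

```bash
python3 - <<'E'
from h import *
o=bot.get_obs();print(o['tool_pos'],o['tcp_rot'],o['contact_force'],o['moment'],o['time'])
t=bot.capture("top");s=bot.capture("scene");T=cam("top")
h=cv2.cvtColor(t,cv2.COLOR_RGB2HSV);p=proj(T,[538,-240,o['tool_pos'][2]-49])[0].astype(int);print(p)
m=((h[...,1]<45)&(h[...,2]>95)).astype(np.uint8)
z=np.zeros_like(m);z[p[1]-50:p[1]+50,p[0]-50:p[0]+50]=m[p[1]-50:p[1]+50,p[0]-50:p[0]+50]
k=max(cv2.findContours(z,0,1)[0],key=cv2.contourArea)
W=ray(T,cv2.convexHull(k).reshape(-1,2),o['tool_pos'][2]-49)[:,:2].astype(np.float32)
print('dish',cv2.minEnclosingCircle(W),cv2.fitEllipse(W))
a=cv2.resize(t[p[1]-60:p[1]+60,p[0]-60:p[0]+60],(400,400));b=cv2.resize(s[110:240,180:310],(400,400))
save('i.png',np.hstack([a,b]))
E
```

```text
[ 537.55929687 -240.41566027  174.74050271] [3.14148201e+00 7.55174276e-06 1.68182483e+00] [ 0.57906522 -0.00930458 -3.98735078] [ 0.00944278 -0.08803854  0.00607579] 27.6
[427 208]
dish ((545.26416015625, -233.67031860351562), 81.2066879272461) ((542.3910522460938, -224.89190673828125), (111.1815414428711, 153.5131072998047), 83.11163330078125)
```

View pics/i.png

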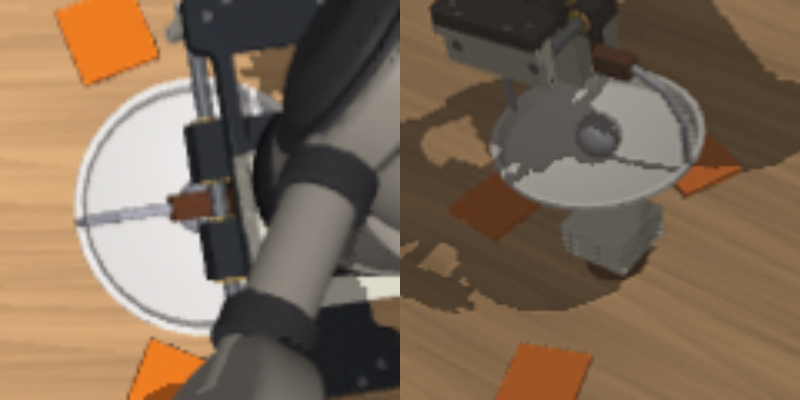

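The dish is over the stack with its handle turned a quarter. The ball sits in the middle at (598,135) in the right crop, and the stack below is still flush. Now lower it to about 3 cm and check the centring with a rim fit.

Call:
carry_out(
  plan=[
    {"tx":0,"ty":0,"tz":-0.5,"rx":0,"ry":0,"rz":0},
    {"tx":0,"ty":0,"tz":-1.5,"rx":0,"ry":0,"rz":0},
    {"tx":0,"ty":0,"tz":-2.5,"rx":0,"ry":0,"rz":0},
    {"tx":0,"ty":0,"tz":-3,"rx":0,"ry":0,"rz":0},
    {"tx":0,"ty":0,"tz":-3,"rx":0,"ry":0,"rz":0},
    {"tx":0,"ty":0,"tz":-3,"rx":0,"ry":0,"rz":0},
    {"tx":0,"ty":0,"tz":-2.5,"rx":0,"ry":0,"rz":0},
    {"tx":0,"ty":0,"tz":-1.5,"rx":0,"ry":0,"rz":0},
    {"tx":0,"ty":0,"tz":-0.5,"rx":0,"ry":0,"rz":0},
    {"tx":0,"ty":0,"tz":0,"rx":0,"ry":0,"rz":0},
    {"tx":0,"ty":0,"tz":0,"rx":0,"ry":0,"rz":0},
  ],
)

```text
time: 28.8
tool_pos: [537.6, -240.5, 156.9]
tcp_rot: [3.141, 0.0, 1.682]
contact_force: [-0.3, 0.4, -3.9]
grip_width: 13.4
finger_force: 30.0
```

```bash
cat > m.py <<'E'
from h import *
from scipy.optimize import least_squares
o=bot.get_obs();print(o['tool_pos'],o['tcp_rot'],o['time'])
zr=o['tool_pos'][2]-75.7+28
for n in("top","scene"):
    t=bot.capture(n);T=cam(n);h=cv2.cvtColor(t,cv2.COLOR_RGB2HSV);x,y=proj(T,[538,-240,zr])[0].astype(int)
    m=((h[...,1]<60)&(h[...,2]>(150 if n=="top" else 110))).astype(np.uint8);z=np.zeros_like(m);z[y-60:y+60,x-60:x+60]=m[y-60:y+60,x-60:x+60]
    k=max(cv2.findContours(z,0,1)[0],key=cv2.contourArea)
    W=ray(T,k.reshape(-1,2),zr)[:,:2]
    W=W[np.abs(np.hypot(*(W-[538,-240]).T)-74)<9]
    f=least_squares(lambda c:np.hypot(*(W-c).T)-74,[538,-240],loss='soft_l1',f_scale=1)
    print(n,len(W),f.x,np.median(abs(f.fun)))
E
python3 m.py
```

```text
[ 537.62416839 -240.48640262  156.85699712] [3.14129874e+00 1.77227884e-04 1.68183325e+00] 28.8
top 151 [ 537.85532047 -242.05749397] 1.1977738241231322
scene 67 [ 535.89278464 -242.17453265] 0.6204462744787094
```

The dish is about 1.6 mm off in y, so a gentle nudge and settle before handing in.

Call:
carry_out(
  plan=[
    {"tx":0,"ty":0.1,"tz":0,"rx":0,"ry":0,"rz":0},
    {"tx":0,"ty":0.2,"tz":0,"rx":0,"ry":0,"rz":0},
    {"tx":0,"ty":0.3,"tz":0,"rx":0,"ry":0,"rz":0},
    {"tx":0,"ty":0.3,"tz":0,"rx":0,"ry":0,"rz":0},
    {"tx":0,"ty":0.3,"tz":0,"rx":0,"ry":0,"rz":0},
    {"tx":0,"ty":0.2,"tz":0,"rx":0,"ry":0,"rz":0},
    {"tx":0,"ty":0.1,"tz":0,"rx":0,"ry":0,"rz":0},
    {"tx":0,"ty":0,"tz":0,"rx":0,"ry":0,"rz":0},
    {"tx":0,"ty":0,"tz":0,"rx":0,"ry":0,"rz":0},
    {"tx":0,"ty":0,"tz":0,"rx":0,"ry":0,"rz":0},
    {"tx":0,"ty":0,"tz":0,"rx":0,"ry":0,"rz":0},
    {"tx":0,"ty":0,"tz":0,"rx":0,"ry":0,"rz":0},
  ],
)

```text
time: 30.1
tool_pos: [537.6, -239.0, 156.7]
tcp_rot: [3.141, 0.0, 1.682]
contact_force: [-0.1, 0.4, -2.8]
grip_width: 13.9
finger_force: 30.0
```

Call:
carry_out(
  plan=[
    {"tx":0,"ty":0,"tz":0,"rx":0,"ry":0,"rz":0},
    {"tx":0,"ty":0,"tz":0,"rx":0,"ry":0,"rz":0},
    {"tx":0,"ty":0,"tz":0,"rx":0,"ry":0,"rz":0},
    {"tx":0,"ty":0,"tz":0,"rx":0,"ry":0,"rz":0},
    {"tx":0,"ty":0,"tz":0,"rx":0,"ry":0,"rz":0},
    {"tx":0,"ty":0,"tz":0,"rx":0,"ry":0,"rz":0},
    {"tx":0,"ty":0,"tz":0,"rx":0,"ry":0,"rz":0},
    {"tx":0,"ty":0,"tz":0,"rx":0,"ry":0,"rz":0},
    {"tx":0,"ty":0,"tz":0,"rx":0,"ry":0,"rz":0},
    {"tx":0,"ty":0,"tz":0,"rx":0,"ry":0,"rz":0},
    {"tx":0,"ty":0,"tz":0,"rx":0,"ry":0,"rz":0},
    {"tx":0,"ty":0,"tz":0,"rx":0,"ry":0,"rz":0},
  ],
)

```text
time: 31.3
tool_pos: [537.6, -238.9, 156.8]
tcp_rot: [3.141, 0.0, 1.682]
contact_force: [0.4, -0.5, -3.9]
grip_width: 13.7
finger_force: 30.0
```

```bash
python3 m.py; python3 -c "
from plant import bot
print(bot.close_job())"
```

```text
[ 537.5690202  -238.94469534  156.75163084] [3.14145572e+00 5.28777020e-05 1.68184971e+00] 31.3
top 131 [ 537.99335595 -239.68643563] 0.9261263551493215
scene 73 [ 535.76751016 -240.71365641] 0.7532616757281403
the job is handed in; nothing more can be done
None
```

The job is handed in at about 31 s: the coasters were squeezed flush and let go, and the dish is held level about 33 mm above the stack, centred to about 2 mm, with its quarter turn done and the ball in the middle when last viewed.

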